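# Wind up the tin chute and load it

## Task

Wind the chute's red handwheel clockwise (seen from above) by its crank handle until you feel it come up hard against its stop, then back it off a quarter turn so that it cannot jam, and let go. Then take the green tin with the brass lid out of the red tray and set it down on the floor of the raised yellow-sided lane, lengthwise and in the upper half, so that it slides down and comes to rest against the stop at the lower end. Keep the tin upright, do not let go of it above the lane floor, and leave the other two tins, the jar and the mallet where they are.

Things in the scene. Friction and masses are not known exactly. Their poses are not given: they have to be found in the camera images.
- handwheel (a joint): Angle (rad) of the red handwheel, growing as it turns clockwise seen from above, which raises the lane. Zero is arbitrary; the reading at the top stop is not given: wind until it goes no further, 1.1 to 1.95 turns from the start. Friction 0.12 N m (2.5 N at the handle); it stays where left and stops hard. A quarter turn is 1.57; within 0.35 is good enough.
- wheel_centre (a point): Centre of the handwheel's ring (radius 50 mm, bar 12 mm thick, upright axis), 200 mm above the bench. Hub and spokes do not rise above the ring's top. Below it a jack screw and a housing of 34 mm radius stand on the chute's base.
- handle_mid (a point): Middle of the upright black crank handle, a cylinder 18 mm in diameter, 45 mm tall, that spins freely on its pin, 50 mm off the wheel's axis; it spans 8 to 53 mm above wheel_centre's height (this point is 30.5 mm above it). A gripper may keep its own heading while it carries the handle round. Its axes mean nothing.
- chute: Fixed dark steel base of the chute; place and yaw vary. Origin on the bench under the foot of the lane's lower stop; x along the lane, uphill; y to its left; z up. Plates 8 mm thick cover x -40 to 280 by y -35 to 35 mm, and x 100 to 200 by y 10 to 200 mm. The wheel's axis is at x 150, y 140 mm.
- lane: Slippery sloped channel, yellow sides. Origin on its floor, mid-width, at the inner face of the lower stop, 75 mm above the bench; x uphill along the floor, z square to it. 270 mm long, 48 wide inside, upper end open; sides 3 thick, 72 high; stop 50 high. Slope 0.13-0.21 rad at the start, 0.30 at the wheel's stop, 0.28 after backing off. A tin home at the stop has its origin at x 30 mm.
- tray: Fixed red tray, base 212 (x) by 110 (y) by 6 mm, origin at the centre of its underside. Three bays along x, centres at -68, 0, 68 mm, each 64 mm long, parted and ended by walls 4 mm thick (x), 44 wide (y), reaching 52 mm above the bench. The y sides are open: tins in it can be gripped only on their long faces.
- tin_green: The tin to load: green closed box, brass lid, 60 (x) by 40 (y) by 50 (z) mm, 0.17-0.35 kg, origin at the centre of its underside. Starts in any bay, length along the row. The lane's sides stand 22 mm higher than the tin and 4 mm from its long faces, so it can be set in there only by its ends (60 mm apart): put it down on the bench first and take it again.
- tin_white: White tin, steel-coloured lid, same size, in another bay; to be left there. Origin at the centre of its underside.
- tin_dark: Dark grey tin, black lid, same size, in another bay; to be left there. Origin at the centre of its underside.
- jar: Amber jar with a brass lid, 56 mm in diameter, 75 mm tall, standing between tray and chute; to be left alone. Origin at the centre of its underside.
- mallet: Hammer lying on the bench, 220 mm long along its x (steel head at +x, reaching 50 mm to either side, 26 mm thick; wooden handle at -x); to be left alone. Origin at the middle of its length, on the bench.
There are look-alikes about, which are no part of the job. What is shaped like the tin_green but turquoise is not meant.

How it is judged:
By the outcome, as a careful person would: the job done as asked, in the order asked, and still so for the second after the job is handed in, with the robot touching nothing.
It also fails if it takes over 72 s, if anything falls off the work surface, if the arm or the gripper's body presses on something with over 40 N, if the wrist force passes 120 N, or if a joint passes its speed limit or range.

## Robot

A 6-joint arm with a two-finger parallel gripper is mounted at the origin on the work surface. World frame = base frame: x ahead of the robot, y to its left, z up, the work surface at z = 0. Lengths are in m, angles in rad, forces in N, time in s.
With the tool pointing down it reaches from about 0.35 to 0.775 m from the base axis. Payload 5.5 kg.
Tool frame: the origin (TCP) lies midway between the tips of the shut fingers; the grasp point (between the pads) lies 19 mm behind it; z points along the fingers, y is the line along which they close (so a half turn about z gives the same grasp; the last joint's range is limited). The gripper opens to 85 mm and grips with 20 to 120 N. Pads are 22 mm wide; open, the fingers measure 114 mm over their backs; the gripper's body (76 mm by 85 mm) begins 54 mm behind the grasp point. The pads swing forward as they close: fully open they stand 13 mm farther back than shut.
Start: joints at [1.027, 0.313, 0.046, 1.304, 0, 1.431], TCP at [0.226, 0.529, 0.231] pointing down, gripper open.
Joint ranges: [-2.76, 2.76], [-0.86, 1.69], [-1.03, 1.26], [-2.2, 2.34], [-1.47, 1.5], [-3.14, 3.14]. Speed limits (rad/s): [2.57, 2.57, 3.14, 3.14, 3.14, 3.14].

## Interface

Orientations are given as a unit quaternion [w, x, y, z].
In Python, from workcell import env gives the robot as it stands.
- The arm moves only by the tool move_arm, never from a script. Its argument "targets" is a list of rows, each a list of 3 entries, a list of its own where there are three numbers: the shift along the tool's x, y, z in mm, then the turn, a rotation vector about the tool's x, y, z in units of 10 degrees (1.0 is 10 degrees), then the closure, from -1 (fully open) to 1 (shut). In form: [[[dx, dy, dz], [ax, ay, az], gripper], ...]. A call has 1 to 5 rows; each row is the pose to reach, as a shift and turn from the pose commanded when the call began, along the tool's axes at that moment; what a row does not reach only later rows make up. A row lasts 1/8 s, in which the tool goes at most 62.5 mm and 10.7 degrees, less where a joint would pass 70% of its speed; a pose out of reach is approached as far as the arm can. A call with a gripper value outside its range is refused whole. The fingers move at their own pace and stop on an object; "squeeze" is the grip in N (left out, the last holds). Time passes only in rows, so rows that repeat a pose let the fingers close. It gives the time, the measured TCP pose, the force, the opening and the grip force at its end, in the units of the state.
- env.get_state(): the state, without advancing time (a new reading comes with each control period).
- env.read_camera(name): name is "scene" or "top" or "wrist"; returns a dict with "pixels" (384x512x3 uint8, red, green, blue), "fovy" (degrees; the focal length in pixels is half the picture's height over the tangent of half this angle, whatever the lens; pixels are square), "cx", "cy" (the principal point, pixels), "extrinsics" (4x4, takes a point from world to camera coordinates); the wrist camera has in their place "mount" (4x4, takes a point from camera to tool coordinates, whose origin is the TCP and whose axes are the flange's). Camera axes: x right, y up, looking along -z (the intrinsics and any distortion apply to the point x, -y, -z); pixel columns grow to the right and rows downward; lengths in m; the calibration is good to about 2 mm. A picture is of the moment at which its call begins: read the wrist's pose just before it. There is no depth.
- env.hand_in(): hands the job in; it is judged then, once.
Trained networks look in a picture, given as the dict that the camera call returned (one of the last four; its "shot" number tells which), for a name from the list of things; names that differ only in an ending like _2 or _b are one class to them, and where a whole thing is asked for, a point or a joint stands for the part that bears it (a point fixed in the world has none). Each returns a list of dicts, best first, with "confidence" (0 to 1); they miss things now and then, are a little off and sometimes report something else, mostly with a low value. They report only what shows in the picture. A call takes as long as a camera call. They do not tell look-alikes from the thing itself.
- env.spot_in(thing, picture): "centre" ([x, y, z] in m, in world coordinates, good to about 4 mm: the middle of the surface that is visible of it).
- env.regions_of(thing, picture): "mask" (384x512 bool, what is visible of it).
- env.landmark_of(thing, picture): "centre" ([x, y, z] in m, in world coordinates, good to about 4 mm: a listed point, or the origin of a listed thing).
The state is a dict: "clock": time; "joint_pos": joint angles; "qvel": joint speeds; "tau": joint torques, N m; "tcp_pos": TCP position; "orientation": TCP orientation; "wrist_force": force on the tool from outside, world axes, zero at the start; "ft_torque": the same for the moment, N m; "finger_gap": finger opening in m; "grip_force": force on a finger pad.
Only numpy, scipy, OpenCV 4.12 (cv2) and the standard library are available. Lean on these libraries where they do the work, as an engineer would, in place of code of your own. Each camera call takes 0.05 s, during which the arm holds its last target. There are 200 camera calls.

## Working session

There is one attempt and no reset: what is moved stays moved. The work goes in short steps, Python scripts to look and compute and a tool call to move; the robot and the scene stay as the last step left them, time stands still between calls to the robot, and variables do not carry over. Pictures are saved under pics/ and viewed, at most 10 in all, crops included, and the job is handed in when it is done.

Besides the shell and the picture viewer there is one more tool, called after "Emit:" as name(argument=value, ...) on one line, values as JSON. move_arm: Moves the arm, as the interface text tells. Its arguments: {"type":"object","properties":{"targets":{"type":"array","items":{"type":"array"}},"squeeze":{"type":"number"}},"required":["targets"]}

```bash
mkdir -p pics; ls; cat > h.py <<'E'
import numpy as np, cv2, json
from workcell import env
from scipy.spatial.transform import Rotation as R
def Rt(s):
    w,x,y,z=s["orientation"]; return R.from_quat([x,y,z,w])
def save(p,n): cv2.imwrite("pics/%s.png"%n,cv2.cvtColor(p["pixels"],cv2.COLOR_RGB2BGR))
E
python3 - <<'E'
from h import *
s=env.get_state(); print({k:np.round(v,3).tolist() for k,v in s.items()})
ims=[]
for c in ["scene","top"]:
    p=env.read_camera(c); save(p,c+"0"); ims.append(p["pixels"])
    print(c,{k:np.round(v,3).tolist() if not isinstance(v,str) else v for k,v in p.items() if k!="pixels"})
    for t in ["wheel_centre","handle_mid","chute","lane","tray","tin_green","tin_white","tin_dark","jar","mallet"]:
        try: print(t,[(np.round(d["centre"],3).tolist(),round(d["confidence"],2)) for d in env.landmark_of(t,p)][:3])
        except Exception as e: print(t,e)
E
```

```text
pics
{'clock': 0.0, 'joint_pos': [1.027, 0.314, 0.045, 1.304, -0.0, 1.431], 'qvel': [0.001, -0.0, -0.001, 0.001, -0.001, 0.0], 'tau': [0.002, -48.063, 29.853, 0.019, -0.0, -0.0], 'tcp_pos': [0.226, 0.528, 0.23], 'orientation': [-0.0, 0.201, 0.98, -0.001], 'wrist_force': [-0.242, 1.116, -0.449], 'ft_torque': [0.01, 0.012, -0.011], 'grip_force': 0.0, 'finger_gap': 0.085}
scene {'fovy': 53.966, 'cx': 252.678, 'cy': 192.729, 'extrinsics': [[-0.692, 0.722, -0.012, 0.351], [-0.548, -0.514, 0.66, 0.143], [0.47, 0.463, 0.751, -1.353], [0.0, 0.0, 0.0, 1.0]], 'shot': 1}
wheel_centre [([0.587, 0.162, 0.197], 0.79)]
handle_mid [([0.536, 0.167, 0.232], 0.48)]
chute [([0.42, 0.038, -0.003], 0.84)]
lane [([0.418, 0.041, 0.074], 0.82)]
tray [([0.469, -0.303, 0.004], 0.8)]
tin_green [([0.666, -0.246, -0.003], 0.89), ([0.658, -0.397, 0.0], 0.83), ([0.532, -0.288, 0.009], 0.64)]
tin_white [([0.402, -0.312, 0.004], 0.55)]
tin_dark [([0.467, -0.307, 0.007], 0.73), ([0.42, 0.037, -0.003], 0.6)]
jar [([0.561, -0.106, 0.0], 0.56), ([0.405, -0.311, 0.006], 0.37)]
mallet [([0.355, 0.316, 0.002], 0.66)]
top {'fovy': 43.388, 'cx': 247.507, 'cy': 191.896, 'extrinsics': [[0.003, -1.0, -0.008, -0.019], [0.998, 0.003, 0.063, -0.479], [-0.063, -0.008, 0.998, -1.532], [0.0, 0.0, 0.0, 1.0]], 'shot': 2}
wheel_centre [([0.584, 0.159, 0.198], 0.73)]
handle_mid [([0.536, 0.177, 0.229], 0.41)]
chute [([0.425, 0.038, -0.003], 0.87), ([0.558, -0.114, -0.0], 0.29)]
lane [([0.418, 0.039, 0.077], 0.65)]
tray []
tin_green [([0.659, -0.399, 0.002], 0.67), ([0.537, -0.287, 0.007], 0.65), ([0.664, -0.245, -0.001], 0.65)]
tin_white [([0.4, -0.315, 0.004], 0.84)]
tin_dark []
jar [([0.556, -0.114, -0.004], 0.78)]
mallet [([0.357, 0.322, -0.003], 0.61)]
```

View pics/top0.png

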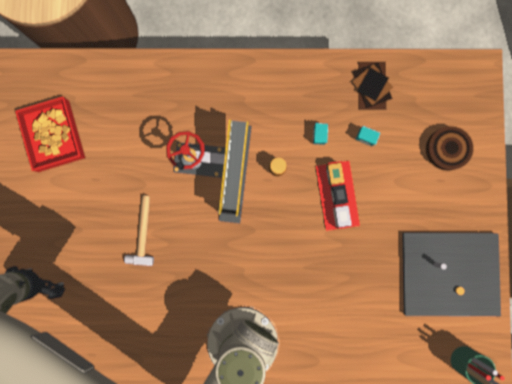

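View pics/scene0.png

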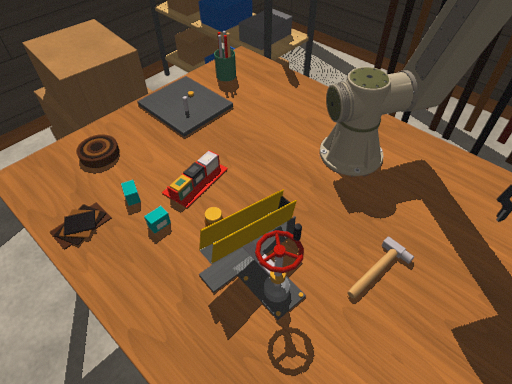

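The top view shows the tray (338,195), with the brass-lidded green tin in the far bay (335,172), white in the near bay (342,215) and dark in the middle. The turquoise look-alikes stand at (320,132) and (369,135). In the scene view the handwheel is at (280,250), its black handle at (297,232) on the robot side, and the jar at (213,214).

Emit:
move_arm(targets=[[[-20,-10,-50],[0,0,-0.8],-1],[[-80,-40,-90],[0,0,-1.6],-1],[[-135,-70,-120],[0,0,-2.32],-1],[[-190,-100,-130],[0,0,-2.32],-1],[[-245,-130,-130],[0,0,-2.32],-1]])

```text
clock: 1.72
tcp_pos: [0.3876, 0.3293, 0.3614]
orientation: [0.001, -0.001, 1.0, 0.001]
wrist_force: [1.1, 0.6, 0.2]
finger_gap: 0.0851
grip_force: 0.0
```

```bash
python3 - <<'E'
from h import *
s=env.get_state(); print(s["clock"],np.round(s["tcp_pos"],4),np.round(s["orientation"],4),np.round(s["joint_pos"],2))
E
```

```text
1.725 [0.3876 0.3293 0.3614] [ 1.3e-03 -9.0e-04  1.0e+00  8.0e-04] [0.55 0.18 0.19 1.58 0.   0.54]
```

Emit:
move_arm(targets=[[[-38,-43,0],[0,0,0],-1],[[-76,-86,0],[0,0,0],-1],[[-112,-129,0],[0,0,0],-1],[[-112,-129,0],[0,0,0],-1]])

```text
clock: 2.22
tcp_pos: [0.5007, 0.1986, 0.3591]
orientation: [-0.0, 0.002, 1.0, -0.0]
wrist_force: [-0.3, 0.6, -0.5]
finger_gap: 0.0856
grip_force: 0.0
```

```bash
python3 - <<'E'
from h import *
s=env.get_state(); print(s["clock"],np.round(s["tcp_pos"],4),np.round(s["orientation"],4))
s=env.get_state();p=env.read_camera("wrist"); save(p,"w1"); print(p["mount"],p["fovy"],p["cx"],p["cy"])
for t in ["wheel_centre","handle_mid","chute","lane"]:
    print(t,[(np.round(d["centre"],4).tolist(),round(d["confidence"],2)) for d in env.landmark_of(t,p)][:3])
print([np.round(d["centre"],4).tolist() for d in env.spot_in("handle_mid",p)])
for c in ["top","scene"]:
    p=env.read_camera(c)
    for t in ["wheel_centre","handle_mid","chute","lane"]:
        print(c,t,[(np.round(d["centre"],4).tolist(),round(d["confidence"],2)) for d in env.landmark_of(t,p)][:3])
save(p,"s1")
E
```

```text
2.225 [0.5007 0.1986 0.3591] [-2.0e-04  2.4e-03  1.0e+00 -3.0e-04]
[[-1.03389450e-03  9.57863972e-01  2.87220371e-01  7.36103441e-02]
 [ 9.99999411e-01  1.08520508e-03 -1.94448517e-05 -9.37283266e-04]
 [-3.30318530e-04  2.87220182e-01 -9.57864530e-01 -1.42243507e-01]
 [ 0.00000000e+00  0.00000000e+00  0.00000000e+00  1.00000000e+00]] 68.07399719075316 257.68692004022955 193.24686458092543
wheel_centre [([0.5878, 0.1583, 0.1975], 0.65)]
handle_mid [([0.5373, 0.1728, 0.232], 0.88)]
chute [([0.4224, 0.0372, -0.0037], 0.75)]
lane [([0.418, 0.0384, 0.0748], 0.61)]
[[0.5343, 0.1729, 0.2488]]
top wheel_centre [([0.5826, 0.159, 0.1969], 0.58)]
top handle_mid []
top chute [([0.4262, 0.037, -0.0022], 0.74), ([0.5878, 0.1593, 0.1984], 0.17)]
top lane [([0.4167, 0.037, 0.0772], 0.63)]
scene wheel_centre [([0.5872, 0.1606, 0.1951], 0.59)]
scene handle_mid [([0.5346, 0.1726, 0.2347], 0.71)]
scene chute [([0.4223, 0.0393, -0.0018], 0.59)]
scene lane [([0.4198, 0.0405, 0.0757], 0.79)]
```

View pics/w1.png

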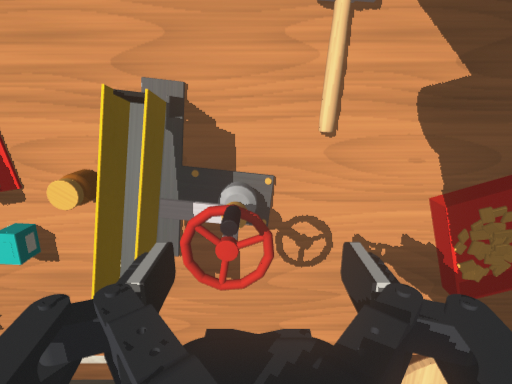

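The wrist view shows the wheel ring at (227,246), the handle from its top at about (232,208) to its base at (231,228), the lane with yellow sides at x 100–160, and no obstacle near the handle.

```bash
cat >> h.py <<'E'
def ray(p,u,v,s=None):
    f=192/np.tan(np.radians(p["fovy"])/2)
    d=np.array([(u-p["cx"])/f,-(v-p["cy"])/f,-1.])
    if "mount" in p:
        M=np.array(p["mount"]); r=Rt(s).as_matrix()
        return r@M[:3,3]+s["tcp_pos"], r@M[:3,:3]@d
    E=np.array(p["extrinsics"]); return -E[:3,:3].T@E[:3,3], E[:3,:3].T@d
def at_z(p,u,v,z,s=None):
    o,d=ray(p,u,v,s); return o+d*(z-o[2])/d[2]
def proj(p,X,s=None):
    f=192/np.tan(np.radians(p["fovy"])/2); X=np.atleast_2d(X)
    if "mount" in p:
        M=np.array(p["mount"]); c=(Rt(s).inv().apply(X-s["tcp_pos"])-M[:3,3])@M[:3,:3]
    else:
        E=np.array(p["extrinsics"]); c=X@E[:3,:3].T+E[:3,3]
    return np.c_[p["cx"]+f*c[:,0]/-c[:,2], p["cy"]-f*c[:,1]/-c[:,2]]
E
python3 - <<'E'
from h import *
s=env.get_state();p=env.read_camera("wrist");im=p["pixels"].astype(int)
m=((im[...,0]>110)&(im[...,1]<60)&(im[...,2]<60)).astype(np.uint8); m[:, :170]=0; m[:,290:]=0; m[:190]=0; m[300:]=0
# backproject red pixels to z=.203, robust outer circle fit
v,u=np.nonzero(m); P=np.array([at_z(p,a,b,.202,s)[:2] for a,b in zip(u,v)])
from scipy.optimize import least_squares
c0=np.array([.587,.16])
for r in range(4):
    q=np.linalg.norm(P-c0,axis=1); k=(q>.040)&(q<.060)
    f=least_squares(lambda x:np.linalg.norm(P[k]-x[:2],axis=1)-x[2],[*c0,.05],loss="soft_l1",f_scale=.003); c0=f.x[:2]
print("wheel",f.x,k.sum())
print("handle top ctr",at_z(p,232,208,.253,s), "proj of cand",proj(p,[[.536,.1725,.253],[.536,.1725,.208]],s))
p=env.read_camera("scene"); im=p["pixels"][170:300,180:330]
cv2.imwrite("pics/s2.png",cv2.resize(im[...,::-1],None,fx=5,fy=4.5,interpolation=cv2.INTER_CUBIC)); 
c=np.array([.420,.0385]); yaw=np.radians(-6.7)
x=np.array([np.cos(yaw),np.sin(yaw),0]);y=np.array([-np.sin(yaw),np.cos(yaw),0]);z=np.array([0,0,1])
for a in [.13,.17,.21]:
    X=x*np.cos(a)+z*np.sin(a);Z=z*np.cos(a)-x*np.sin(a);o=np.array([*c,.075])
    pts=[o+X*l+y*w+Z*.072 for l in(0,.27) for w in(.0255,-.0255)]
    print(a,np.round(proj(p,pts),1).tolist())
E
```

```text
wheel [0.58389925 0.16116071 0.04904863] 1783
handle top ctr [0.5138653  0.17692043 0.253     ] proj of cand [[227.95412004 229.92735014]
 [232.02161279 213.1717343 ]]
0.13 [[293.3, 200.5], [280.5, 189.7], [211.1, 247.3], [198.8, 233.5]]
0.17 [[294.0, 200.0], [281.3, 189.3], [212.2, 243.8], [199.8, 230.1]]
0.21 [[294.8, 199.7], [282.0, 188.9], [213.5, 240.2], [201.0, 226.5]]
```

View pics/s2.png

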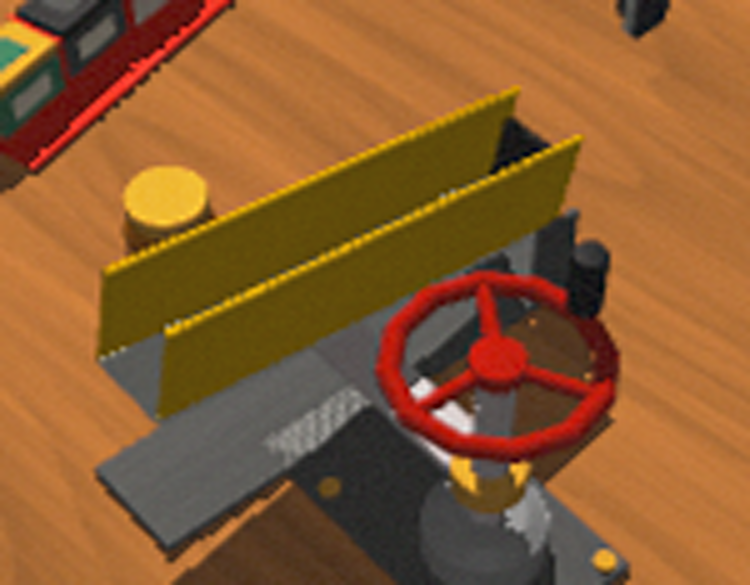

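The lane side-top corners sit at about (213,243) and (200.6,229.6), so the slope is about 0.18. That leaves roughly 1.5 turns to the stop. Handle at about (0.5365, 0.172), wheel centre (0.585, 0.160). Next I grip the handle.

Emit:
move_arm(targets=[[[-36,-27,20],[0,0,0],-1],[[-36,-27,70],[0,0,0],-1],[[-36,-27,115],[0,0,0],-1],[[-36,-27,142],[0,0,0],-1],[[-36,-27,142],[0,0,0],-0.2]], squeeze=30)

```text
clock: 3.75
tcp_pos: [0.5329, 0.1742, 0.2157]
orientation: [-0.002, -0.0, 1.0, -0.0]
wrist_force: [-0.6, -0.7, -0.2]
finger_gap: 0.0697
grip_force: 0.0
```

Emit:
move_arm(targets=[[[0,0,0],[0,0,0],0.3],[[0,0,0],[0,0,0],1],[[0,0,0],[0,0,0],1],[[0,0,0],[0,0,0],1]])

```text
clock: 4.25
tcp_pos: [0.5356, 0.1745, 0.2196]
orientation: [0.002, -0.0, 1.0, -0.0]
wrist_force: [-0.2, -1.2, 6.6]
finger_gap: 0.0168
grip_force: 29.9
```

```bash
cat > circ.py <<'E'
import sys,numpy as np
# a0 (deg), step, n, radius
a,st,n=map(float,sys.argv[1:4]); r=50
for k in range(1,int(n)+1):
    t0,t=np.radians([a,a-st*k]); print([[round(-r*(np.cos(t)-np.cos(t0)),1),round(r*(np.sin(t)-np.sin(t0)),1),0]], round(a-st*k,1))
E
python3 circ.py 166.5 15 5; for a in 91.5 1.5 -88.5 -178.5; do python3 circ.py $a 18 5; done
```

```text
[[np.float64(-4.7), np.float64(12.2), 0]] 151.5
[[np.float64(-12.3), np.float64(22.7), 0]] 136.5
[[np.float64(-22.5), np.float64(31.0), 0]] 121.5
[[np.float64(-34.4), np.float64(36.3), 0]] 106.5
[[np.float64(-47.3), np.float64(38.3), 0]] 91.5
[[np.float64(-15.5), np.float64(-2.0), 0]] 73.5
[[np.float64(-29.6), np.float64(-8.8), 0]] 55.5
[[np.float64(-41.0), np.float64(-19.5), 0]] 37.5
[[np.float64(-48.4), np.float64(-33.3), 0]] 19.5
[[np.float64(-51.3), np.float64(-48.7), 0]] 1.5
[[np.float64(2.0), np.float64(-15.5), 0]] -16.5
[[np.float64(8.8), np.float64(-29.6), 0]] -34.5
[[np.float64(19.5), np.float64(-41.0), 0]] -52.5
[[np.float64(33.3), np.float64(-48.4), 0]] -70.5
[[np.float64(48.7), np.float64(-51.3), 0]] -88.5
[[np.float64(15.5), np.float64(2.0), 0]] -106.5
[[np.float64(29.6), np.float64(8.8), 0]] -124.5
[[np.float64(41.0), np.float64(19.5), 0]] -142.5
[[np.float64(48.4), np.float64(33.3), 0]] -160.5
[[np.float64(51.3), np.float64(48.7), 0]] -178.5
[[np.float64(-2.0), np.float64(15.5), 0]] -196.5
[[np.float64(-8.8), np.float64(29.6), 0]] -214.5
[[np.float64(-19.5), np.float64(41.0), 0]] -232.5
[[np.float64(-33.3), np.float64(48.4), 0]] -250.5
[[np.float64(-48.7), np.float64(51.3), 0]] -268.5
```

Emit:
move_arm(targets=[[[-4.7,12.2,0],[0,0,0],1],[[-12.3,22.7,0],[0,0,0],1],[[-22.5,31,0],[0,0,0],1],[[-34.4,36.3,0],[0,0,0],1],[[-47.3,38.3,0],[0,0,0],1]])

```text
clock: 4.88
tcp_pos: [0.5822, 0.2121, 0.2196]
orientation: [0.001, -0.0, 1.0, -0.001]
wrist_force: [-2.7, -7.6, 8.5]
finger_gap: 0.0175
grip_force: 30.4
```

```bash
python3 - <<'E'
from h import *
for i in range(3):
    s=env.get_state(); print(s["clock"],np.round(s["tcp_pos"],4),np.round(s["orientation"],4),np.round(s["wrist_force"],1),np.round(s["ft_torque"],2),s["finger_gap"])
E
```

```text
4.875 [0.5822 0.2121 0.2196] [ 7.0e-04 -3.0e-04  1.0e+00 -1.1e-03] [-2.7 -7.6  8.5] [-1.62  0.65 -0.05] 0.017466541890321843
4.875 [0.5822 0.2121 0.2196] [ 7.0e-04 -3.0e-04  1.0e+00 -1.1e-03] [-2.7 -7.6  8.5] [-1.62  0.65 -0.05] 0.017466541890321843
4.875 [0.5822 0.2121 0.2196] [ 7.0e-04 -3.0e-04  1.0e+00 -1.1e-03] [-2.7 -7.6  8.5] [-1.62  0.65 -0.05] 0.017466541890321843
```

Emit:
move_arm(targets=[[[-15.5,-2.5,-2],[0,0,0],1],[[-29.6,-9.5,-2],[0,0,0],1],[[-41,-20.5,-2],[0,0,0],1],[[-48.4,-34.3,-2],[0,0,0],1],[[-51.3,-49.7,-2],[0,0,0],1]])

```text
clock: 5.5
tcp_pos: [0.6341, 0.1627, 0.2198]
orientation: [0.001, -0.001, 1.0, 0.0]
wrist_force: [-2.4, 3.8, -0.2]
finger_gap: 0.017
grip_force: 29.7
```

Emit:
move_arm(targets=[[[2,-15.5,0],[0,0,0],1],[[8.8,-29.6,0],[0,0,0],1],[[19.5,-41,0],[0,0,0],1],[[33.3,-48.4,0],[0,0,0],1],[[48.7,-51.3,0],[0,0,0],1]])

```text
clock: 6.12
tcp_pos: [0.5839, 0.1117, 0.2197]
orientation: [0.0, -0.0, 1.0, 0.001]
wrist_force: [4.0, 9.9, -3.7]
finger_gap: 0.0171
grip_force: 29.7
```

Emit:
move_arm(targets=[[[15.5,2,0],[0,0,0],1],[[29.6,8.8,0],[0,0,0],1],[[41,19.5,0],[0,0,0],1],[[48.4,33.3,0],[0,0,0],1],[[51.3,48.7,0],[0,0,0],1]])

```text
clock: 6.75
tcp_pos: [0.5339, 0.1586, 0.2198]
orientation: [0.002, 0.0, 1.0, -0.002]
wrist_force: [8.3, -3.4, -7.8]
finger_gap: 0.017
grip_force: 30.0
```

```bash
python3 circ.py -178.5 16 3; for a in -226.5 -256.5 -286.5 -316.5 -346.5 -376.5 -406.5 ; do python3 circ.py $a 10 3; done; python3 - <<'E'
from h import *
p=env.read_camera("scene"); im=p["pixels"][170:300,180:330]
cv2.imwrite("pics/s3.png",cv2.resize(im[...,::-1],None,fx=5,fy=4.5,interpolation=cv2.INTER_CUBIC))
c=np.array([.420,.0385]); yaw=np.radians(-6.7)
E
```

```text
[[np.float64(-1.6), np.float64(13.8), 0]] -194.5
[[np.float64(-6.9), np.float64(26.7), 0]] -210.5
[[np.float64(-15.6), np.float64(37.6), 0]] -226.5
[[np.float64(-6.8), np.float64(5.4), 0]] -236.5
[[np.float64(-14.5), np.float64(9.6), 0]] -246.5
[[np.float64(-22.7), np.float64(12.3), 0]] -256.5
[[np.float64(-8.6), np.float64(1.3), 0]] -266.5
[[np.float64(-17.3), np.float64(1.1), 0]] -276.5
[[np.float64(-25.9), np.float64(-0.7), 0]] -286.5
[[np.float64(-8.1), np.float64(-3.2), 0]] -296.5
[[np.float64(-15.5), np.float64(-7.7), 0]] -306.5
[[np.float64(-22.1), np.float64(-13.5), 0]] -316.5
[[np.float64(-5.4), np.float64(-6.8), 0]] -326.5
[[np.float64(-9.6), np.float64(-14.5), 0]] -336.5
[[np.float64(-12.3), np.float64(-22.7), 0]] -346.5
[[np.float64(-1.3), np.float64(-8.6), 0]] -356.5
[[np.float64(-1.1), np.float64(-17.3), 0]] -366.5
[[np.float64(0.7), np.float64(-25.9), 0]] -376.5
[[np.float64(3.2), np.float64(-8.1), 0]] -386.5
[[np.float64(7.7), np.float64(-15.5), 0]] -396.5
[[np.float64(13.5), np.float64(-22.1), 0]] -406.5
[[np.float64(6.8), np.float64(-5.4), 0]] -416.5
[[np.float64(14.5), np.float64(-9.6), 0]] -426.5
[[np.float64(22.7), np.float64(-12.3), 0]] -436.5
```

View pics/s3.png

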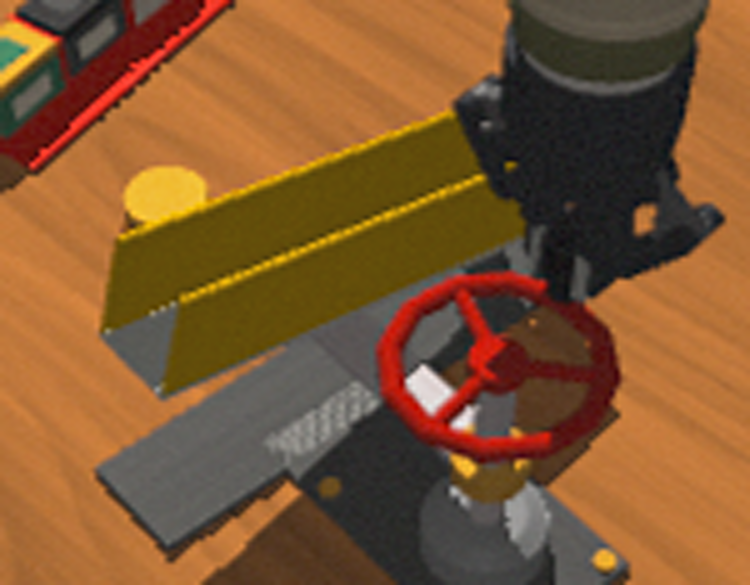

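The lane has risen: its upper corner is now at (216,236), giving a slope of about 0.26. The stop should be roughly half a turn away.

Emit:
move_arm(targets=[[[-1.6,13.8,1],[0,0,0],1],[[-6.9,26.7,1],[0,0,0],1],[[-15.6,37.6,1],[0,0,0],1]])

```text
clock: 7.18
tcp_pos: [0.5488, 0.1976, 0.2197]
orientation: [0.0, -0.0, 1.0, -0.001]
wrist_force: [1.7, -7.0, 3.3]
finger_gap: 0.0171
grip_force: 31.3
```

Emit:
move_arm(targets=[[[-6.8,5.4,0],[0,0,0],1],[[-14.5,9.6,0],[0,0,0],1],[[-22.7,12.3,0],[0,0,0],1]])

```text
clock: 7.55
tcp_pos: [0.5715, 0.2105, 0.2196]
orientation: [-0.0, -0.001, 1.0, -0.0]
wrist_force: [-2.3, -5.6, 7.5]
finger_gap: 0.0172
grip_force: 31.6
```

Emit:
move_arm(targets=[[[-8.6,1.3,0],[0,0,0],1],[[-17.3,1.1,0],[0,0,0],1],[[-25.9,-0.7,0],[0,0,0],1]])

```text
clock: 7.92
tcp_pos: [0.5968, 0.2104, 0.2196]
orientation: [-0.001, -0.001, 1.0, 0.0]
wrist_force: [-4.4, -1.8, 7.7]
finger_gap: 0.0169
grip_force: 31.6
```

Emit:
move_arm(targets=[[[-6.2,-2.3,0],[0,0,0],1],[[-11.9,-5.4,0],[0,0,0],1]])

```text
clock: 8.18
tcp_pos: [0.6087, 0.2055, 0.2196]
orientation: [-0.0, -0.001, 1.0, 0.001]
wrist_force: [-3.6, -0.2, 7.3]
finger_gap: 0.0169
grip_force: 31.6
```

```bash
for a in -301.5 -315.5 -329.5 -343.5 -357.5 -371.5 -385.5 -399.5; do python3 circ.py $a 7 2; done
```

```text
[[np.float64(-5.0), np.float64(-3.5), 0]] -308.5
[[np.float64(-9.5), np.float64(-7.6), 0]] -315.5
[[np.float64(-4.0), np.float64(-4.6), 0]] -322.5
[[np.float64(-7.4), np.float64(-9.7), 0]] -329.5
[[np.float64(-2.8), np.float64(-5.4), 0]] -336.5
[[np.float64(-4.9), np.float64(-11.2), 0]] -343.5
[[np.float64(-1.4), np.float64(-5.9), 0]] -350.5
[[np.float64(-2.0), np.float64(-12.0), 0]] -357.5
[[np.float64(0.1), np.float64(-6.1), 0]] -364.5
[[np.float64(1.0), np.float64(-12.1), 0]] -371.5
[[np.float64(1.6), np.float64(-5.9), 0]] -378.5
[[np.float64(3.9), np.float64(-11.6), 0]] -385.5
[[np.float64(3.0), np.float64(-5.3), 0]] -392.5
[[np.float64(6.5), np.float64(-10.3), 0]] -399.5
[[np.float64(4.2), np.float64(-4.5), 0]] -406.5
[[np.float64(8.8), np.float64(-8.4), 0]] -413.5
```

Emit:
move_arm(targets=[[[-5,-3.5,0],[0,0,0],1],[[-9.5,-7.6,0],[0,0,0],1]])

```text
clock: 8.43
tcp_pos: [0.6183, 0.1984, 0.2196]
orientation: [-0.0, -0.001, 1.0, 0.001]
wrist_force: [-3.5, 1.5, 5.8]
finger_gap: 0.0171
grip_force: 31.5
```

Emit:
move_arm(targets=[[[-4,-4.6,0],[0,0,0],1],[[-7.4,-9.7,0],[0,0,0],1]])

```text
clock: 8.68
tcp_pos: [0.6215, 0.1948, 0.2196]
orientation: [-0.004, -0.003, 1.0, 0.008]
wrist_force: [-19.7, 27.1, 12.7]
finger_gap: 0.017
grip_force: 32.8
```

The force jumped to 33 N and the motion stalled with the handle near 43°, so this is the stop. Now I back off to about 133°.

```bash
python3 circ.py 30.5 -20.5 5
```

```text
[[np.float64(11.6), np.float64(13.5), 0]] 51.0
[[np.float64(27.2), np.float64(22.0), 0]] 71.5
[[np.float64(44.8), np.float64(24.6), 0]] 92.0
[[np.float64(62.2), np.float64(20.8), 0]] 112.5
[[np.float64(77.2), np.float64(11.2), 0]] 133.0
```

Emit:
move_arm(targets=[[[11.6,13.5,0],[0,0,0],1],[[27.2,22,0],[0,0,0],1],[[44.8,24.6,0],[0,0,0],1],[[62.2,20.8,0],[0,0,0],1],[[77.2,11.2,0],[0,0,0],1]])

```text
clock: 9.3
tcp_pos: [0.5504, 0.1992, 0.2197]
orientation: [0.002, -0.001, 1.0, 0.001]
wrist_force: [7.5, -3.7, 2.0]
finger_gap: 0.0172
grip_force: 31.3
```

Emit:
move_arm(targets=[[[0,0,0],[0,0,0],1],[[0,0,0],[0,0,0],0.2],[[0,0,0],[0,0,0],-0.6],[[0,0,0],[0,0,0],-1],[[0,0,0],[0,0,0],-1]])

```text
clock: 9.93
tcp_pos: [0.5488, 0.1986, 0.2185]
orientation: [-0.0, -0.001, 1.0, 0.0]
wrist_force: [-0.7, 0.1, 0.5]
finger_gap: 0.085
grip_force: 0.0
```

Emit:
move_arm(targets=[[[0,0,-50],[0,0,0],-1],[[0,0,-105],[0,0,0],-1],[[5,-30,-140],[0,0,0],-1],[[12,-90,-140],[0,0,0],-1],[[20,-150,-140],[0,0,0],-1]])

```text
clock: 10.55
tcp_pos: [0.5292, 0.0473, 0.3594]
orientation: [0.001, -0.001, 1.0, -0.0]
wrist_force: [1.2, -0.1, -0.7]
finger_gap: 0.0853
grip_force: 0.0
```

Emit:
move_arm(targets=[[[10,-60,0],[0,0,0],-1],[[20,-120,0],[0,0,0],-1],[[30,-180,0],[0,0,0],-1],[[35,-240,0],[0,0,0],-1],[[40,-300,0],[0,0,0],-1]])

```text
clock: 11.18
tcp_pos: [0.489, -0.2535, 0.3591]
orientation: [0.0, -0.001, 1.0, 0.0]
wrist_force: [-0.2, -0.5, -0.9]
finger_gap: 0.0853
grip_force: 0.0
```

Emit:
move_arm(targets=[[[0,-40,0],[0,0,0],-1],[[0,-40,0],[0,0,0],-1],[[0,-40,0],[0,0,0],-1]])

```text
clock: 11.55
tcp_pos: [0.4893, -0.2913, 0.3587]
orientation: [-0.0, -0.0, 1.0, 0.0]
wrist_force: [0.0, -0.1, 0.1]
finger_gap: 0.0855
grip_force: 0.0
```

```bash
python3 - <<'E'
from h import *
s=env.get_state(); print(s["clock"],np.round(s["tcp_pos"],4),np.round(s["orientation"],4),np.round(s["joint_pos"],2))
p=env.read_camera("wrist"); save(p,"w4")
for t in ["tray","tin_green","tin_white","tin_dark","jar"]:
    print(t,[(np.round(d["centre"],4).tolist(),round(d["confidence"],2)) for d in env.landmark_of(t,p)][:3])
p=env.read_camera("top"); 
for t in ["handle_mid","wheel_centre","lane","jar","mallet"]:
    print(t,[(np.round(d["centre"],4).tolist(),round(d["confidence"],2)) for d in env.landmark_of(t,p)][:3])
p=env.read_camera("scene"); 
for t in ["handle_mid","wheel_centre","lane","chute"]:
    print(t,[(np.round(d["centre"],4).tolist(),round(d["confidence"],2)) for d in env.landmark_of(t,p)][:3])
E
```

```text
11.55 [ 0.4893 -0.2913  0.3587] [-2.e-04 -4.e-04  1.e+00  5.e-04] [-0.68  0.31  0.35  1.61  0.   -0.68]
tray [([0.466, -0.305, -0.0016], 0.59)]
tin_green [([0.6572, -0.3937, -0.0016], 0.84), ([0.6647, -0.25, 0.0011], 0.8), ([0.5328, -0.2869, 0.0038], 0.55)]
tin_white [([0.3999, -0.3118, 0.0062], 0.75)]
tin_dark [([0.4715, -0.3065, 0.0081], 0.66)]
jar [([0.5556, -0.1087, -0.0032], 0.59)]
handle_mid [([0.551, 0.2046, 0.2302], 0.47)]
wheel_centre [([0.5879, 0.1596, 0.2001], 0.91)]
lane [([0.417, 0.0376, 0.0773], 0.9)]
jar [([0.5553, -0.1149, -0.0007], 0.84)]
mallet [([0.3535, 0.3246, -0.0009], 0.66)]
handle_mid [([0.5506, 0.2002, 0.2326], 0.63)]
wheel_centre [([0.5857, 0.1605, 0.1949], 0.66), ([0.5331, -0.2888, 0.0056], 0.66)]
lane [([0.4195, 0.0395, 0.0733], 0.76)]
chute [([0.4206, 0.0371, 0.0003], 0.91)]
```

View pics/w4.png

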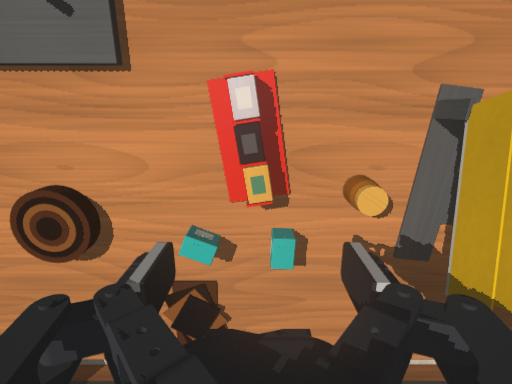

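The wrist view shows the tray, with the green tin's brass lid and green label at (258,184), dark at (249,141) and white at (243,97). The turquoise tins are at (201,245) and (283,249) and the jar is at (369,200). The handle stayed at (0.551, 0.201).

```bash
python3 - <<'E'
from h import *
s=env.get_state(); p=env.read_camera("wrist"); hsv=cv2.cvtColor(p["pixels"],cv2.COLOR_RGB2HSV); im=p["pixels"].astype(int)
m=np.zeros((384,512),np.uint8); m[160:212,236:282]=1
lid=((hsv[...,0]>14)&(hsv[...,0]<75)&(hsv[...,1]>90)&(hsv[...,2]>70)).astype(np.uint8)*m
wh=((hsv[...,1]<60)&(hsv[...,2]>110)).astype(np.uint8); wh[:65]=0; wh[125:]=0; wh[:,:220]=0; wh[:,265:]=0
cs=[]
for nm,k in(("green",lid),("white",wh)):
    v,u=np.nonzero(k); P=np.array([at_z(p,a,b,.056,s)[:2] for a,b in zip(u,v)],np.float32)
    r=cv2.minAreaRect(P*1000); print(nm,len(P),r,np.median(P,axis=0)); cs.append(np.array(r[0]))
d=cs[0]-cs[1]; print("yaw",np.degrees(np.arctan2(d[1],d[0])),np.linalg.norm(d))
print([proj(p,[x],s).round(0).tolist() for x in ([.534,-.2875,.056],[.400,-.3125,.056])])
E
```

```text
green 667 ((533.3045043945312, -291.462158203125), (60.9052619934082, 40.536903381347656), 8.875432968139648) [ 0.5303017  -0.29206944]
white 1156 ((400.44476318359375, -313.2386169433594), (60.63441848754883, 39.75459289550781), 8.550389289855957) [ 0.40015766 -0.31306282]
yaw 9.30833309034565 134.63255546078895
[[[261.0, 184.0]], [[244.0, 97.0]]]
```

Emit:
move_arm(targets=[[[-44,1,20],[0,0,-0.93],-1],[[-44,1,80],[0,0,-0.93],-1],[[-44,1,140],[0,0,-0.93],-1],[[-44,1,200],[0,0,-0.93],-1],[[-44,1,240],[0,0,-0.93],-1]])

```text
clock: 13.08
tcp_pos: [0.5321, -0.2897, 0.1157]
orientation: [-0.001, -0.082, 0.997, 0.001]
wrist_force: [0.4, 0.1, 0.5]
finger_gap: 0.0853
grip_force: 0.0
```

Emit:
move_arm(targets=[[[0,0,45],[0,0,0],-1],[[0,0,80],[0,0,0],-1],[[0,0,100],[0,0,0],-1],[[0,0,100],[0,0,0],-0.6]], squeeze=35)

```text
clock: 13.58
tcp_pos: [0.532, -0.2897, 0.017]
orientation: [-0.002, -0.082, 0.997, 0.001]
wrist_force: [0.0, -0.1, 0.8]
finger_gap: 0.07
grip_force: 0.0
```

Emit:
move_arm(targets=[[[0,0,0],[0,0,0],0.2],[[0,0,0],[0,0,0],1],[[0,0,0],[0,0,0],1],[[0,0,0],[0,0,0],1]])

```text
clock: 14.08
tcp_pos: [0.5345, -0.2913, 0.0204]
orientation: [0.001, -0.082, 0.997, -0.001]
wrist_force: [0.1, 0.1, 6.8]
finger_gap: 0.0395
grip_force: 36.7
```

Emit:
move_arm(targets=[[[0,0,-20],[0,0,0],1],[[0,0,-55],[0,0,0],1],[[0,0,-95],[0,0,0],1],[[25,40,-110],[0,0,0.6],1],[[55,85,-110],[0,0,1.2],1]])

```text
clock: 14.7
tcp_pos: [0.4657, -0.2159, 0.13]
orientation: [0.001, 0.025, 1.0, -0.001]
wrist_force: [-0.8, -0.3, -2.0]
finger_gap: 0.0398
grip_force: 36.7
```

```bash
python3 - <<'E'
from h import *
s=env.get_state(); p=env.read_camera("top")
for t in ["tin_green","tin_dark","tin_white"]:
    print(t,[(np.round(d["centre"],3).tolist(),round(d["confidence"],2)) for d in env.landmark_of(t,p)][:4])
r=Rt(s); print(np.round(s["tcp_pos"],4),s["grip_force"],s["finger_gap"]); y=r.apply([0,1,0]); print("h",np.degrees(np.arctan2(y[1],y[0])))
print("to (.41,-.15):",1000*r.inv().apply(np.array([.41,-.15,s["tcp_pos"][2]])-s["tcp_pos"]))
E
```

```text
tin_green [([0.666, -0.247, -0.001], 0.61), ([0.66, -0.398, -0.0], 0.58)]
tin_dark []
tin_white [([0.553, 0.201, 0.228], 0.62), ([0.404, -0.313, 0.008], 0.6), ([0.416, 0.04, 0.076], 0.56)]
[ 0.4657 -0.2159  0.13  ] 36.74780488014221 0.039805118923632865
h 87.13086367854383
to (.41,-.15): [58.91070421 62.98183937 -0.23753724]
```

Emit:
move_arm(targets=[[[30,32,0],[0,0,0.38],1],[[59,63,10],[0,0,0.38],1],[[59,63,60],[0,0,0.38],1],[[59,63,100],[0,0,0.38],1],[[59,63,112],[0,0,0.38],1]])

```text
clock: 15.52
tcp_pos: [0.4085, -0.1498, 0.015]
orientation: [-0.001, 0.056, 0.998, 0.001]
wrist_force: [-0.5, -1.0, -2.3]
finger_gap: 0.0394
grip_force: 36.8
```

Emit:
move_arm(targets=[[[0,0,2],[0,0,0],1],[[0,0,3],[0,0,0],1],[[0,0,3],[0,0,0],1]])

```text
clock: 15.9
tcp_pos: [0.4104, -0.1508, 0.0149]
orientation: [0.001, 0.056, 0.998, -0.0]
wrist_force: [-0.6, 0.3, -2.9]
finger_gap: 0.0395
grip_force: 37.1
```

Emit:
move_arm(targets=[[[0,0,1],[0,0,0],1],[[0,0,2],[0,0,0],1],[[0,0,2],[0,0,0],1]])

```text
clock: 16.27
tcp_pos: [0.4104, -0.1507, 0.0142]
orientation: [0.001, 0.056, 0.998, -0.001]
wrist_force: [-4.2, 1.5, 17.1]
finger_gap: 0.0398
grip_force: 39.5
```

Emit:
move_arm(targets=[[[0,0,-1],[0,0,0],1],[[0,0,-1],[0,0,0],0.4],[[0,0,-1],[0,0,0],-1],[[0,0,-1],[0,0,0],-1],[[0,0,-30],[0,0,0],-1]])

```text
clock: 16.9
tcp_pos: [0.4075, -0.149, 0.0404]
orientation: [-0.002, 0.056, 0.998, 0.001]
wrist_force: [0.0, 0.1, -1.1]
finger_gap: 0.0853
grip_force: 0.0
```

Emit:
move_arm(targets=[[[0,0,-60],[0,0,0],-1],[[0,0,-120],[0,0,1],-1],[[0,0,-150],[0,0,2],-1],[[0,0,-150],[0,0,3],-1],[[0,0,-150],[0,0,4],-1]])

```text
clock: 17.52
tcp_pos: [0.4095, -0.1502, 0.1923]
orientation: [0.001, 0.397, 0.918, -0.0]
wrist_force: [1.0, 0.6, 0.3]
finger_gap: 0.0854
grip_force: 0.0
```

Emit:
move_arm(targets=[[[0,0,0],[0,0,1],-1],[[0,0,0],[0,0,2],-1],[[0,0,0],[0,0,3],-1],[[0,0,0],[0,0,4],-1],[[0,0,0],[0,0,5],-1]])

```text
clock: 18.15
tcp_pos: [0.4091, -0.15, 0.1916]
orientation: [-0.0, 0.748, 0.664, -0.0]
wrist_force: [-0.2, -0.6, -0.0]
finger_gap: 0.0856
grip_force: 0.0
```

```bash
python3 - <<'E'
from h import *
s=env.get_state(); p=env.read_camera("wrist"); save(p,"w5")
r=Rt(s); print(s["clock"],np.round(s["tcp_pos"],4),np.round(s["joint_pos"],2)); y=r.apply([0,1,0]); print("h",np.degrees(np.arctan2(y[1],y[0])))
for t in ["tin_green"]:
    print(t,[(np.round(d["centre"],4).tolist(),round(d["confidence"],2)) for d in env.landmark_of(t,p)][:3])
print(proj(p,[.41,-.15,.05],s))
E
```

```text
18.15 [ 0.4091 -0.15    0.1916] [-0.54  0.06 -0.36  1.15  0.    1.15]
h -6.763255139322322
tin_green [([0.4114, -0.1514, -0.0006], 0.73), ([0.6642, -0.2458, 0.0007], 0.63), ([0.3984, -0.3118, 0.0093], 0.57)]
[[259.06279874 181.24621621]]
```

View pics/w5.png

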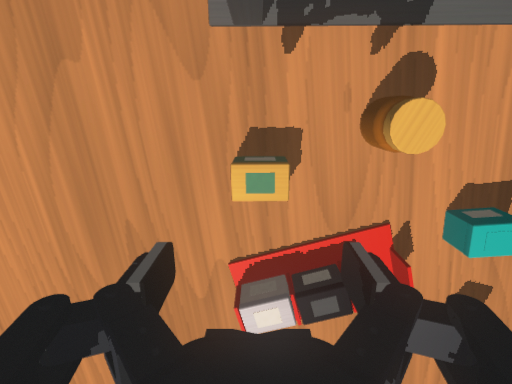

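Tin upright on the bench at pixel (260,180), aligned with the gripper. I descend and grip it by its ends.

Emit:
move_arm(targets=[[[0,0,50],[0,0,0],-1],[[0,0,100],[0,0,0],-1],[[0,0,145],[0,0,0],-1],[[0,0,178],[0,0,0],-1],[[0,0,178],[0,0,0],-0.6]], squeeze=35)

```text
clock: 18.88
tcp_pos: [0.407, -0.1487, 0.0118]
orientation: [-0.003, 0.745, 0.667, -0.001]
wrist_force: [-0.5, -0.1, -0.2]
finger_gap: 0.07
grip_force: 0.0
```

Emit:
move_arm(targets=[[[0,0,0],[0,0,0],0.2],[[0,0,0],[0,0,0],1],[[0,0,0],[0,0,0],1],[[0,0,0],[0,0,0],1]])

```text
clock: 19.38
tcp_pos: [0.4096, -0.1502, 0.0144]
orientation: [0.0, 0.746, 0.666, 0.0]
wrist_force: [0.3, -0.0, -3.2]
finger_gap: 0.0597
grip_force: 39.1
```

```bash
python3 - <<'E'
from h import *
s=env.get_state(); r=Rt(s); print(np.round(s["tcp_pos"],4),s["orientation"],s["wrist_force"],s["finger_gap"])
E
```

```text
[ 0.4096 -0.1502  0.0144] [3.96086052e-04 7.45618732e-01 6.66372657e-01 1.78023252e-04] [ 0.32436494 -0.03929867 -3.23775596] 0.059656877024971154
```

Emit:
move_arm(targets=[[[0,0,-15],[0,0,0],1],[[0,0,-60],[0,0,0],1],[[0,0,-120],[0,0,0],1],[[0,0,-180],[0,0,0],1],[[0,0,-235],[0,0,0],1]])

```text
clock: 20.0
tcp_pos: [0.4091, -0.15, 0.2513]
orientation: [0.001, 0.746, 0.666, 0.0]
wrist_force: [2.1, -0.2, -2.2]
finger_gap: 0.0597
grip_force: 39.6
```

Emit:
move_arm(targets=[[[20,25,-40],[0,0,0],1],[[50,60,-60],[0,0,0],1],[[80,95,-60],[0,0,0],1],[[106,128,-60],[0,0,0],1],[[106,128,-60],[0,0,0],1]])

```text
clock: 20.62
tcp_pos: [0.5499, -0.0576, 0.3078]
orientation: [-0.001, 0.745, 0.667, -0.0]
wrist_force: [-0.6, -0.3, -2.1]
finger_gap: 0.0594
grip_force: 39.8
```

```bash
python3 - <<'E'
from h import *
s=env.get_state(); p=env.read_camera("wrist")
r=Rt(s); print(s["clock"],np.round(s["tcp_pos"],4),s["orientation"],np.round(s["joint_pos"],2),s["finger_gap"],s["wrist_force"])
for t in ["lane","chute","wheel_centre","tin_green"]:
    print(t,[(np.round(d["centre"],4).tolist(),round(d["confidence"],2)) for d in env.landmark_of(t,p)][:3])
cv2.imwrite("pics/w6.png",cv2.resize(p["pixels"][...,::-1],(800,600),interpolation=cv2.INTER_CUBIC))
np.savez("w6.npz",pix=p["pixels"],**{k:p[k] for k in("fovy","cx","cy","mount")},tcp_pos=s["tcp_pos"],orientation=s["orientation"])
E
```

```text
20.625 [ 0.5499 -0.0576  0.3078] [-5.35112538e-04  7.44615131e-01  6.67493828e-01 -9.81227544e-05] [-0.25  0.26  0.16  1.47  0.    1.43] 0.059402007175205156 [-0.58436798 -0.33473155 -2.11992794]
lane [([0.4193, 0.0395, 0.0781], 0.74), ([0.5566, -0.1063, -0.0016], 0.58)]
chute [([0.4239, 0.0368, -0.0033], 0.87)]
wheel_centre []
tin_green [([0.5477, -0.0588, 0.2907], 0.67), ([0.6649, -0.2496, 0.0015], 0.48)]
```

View pics/w6.png

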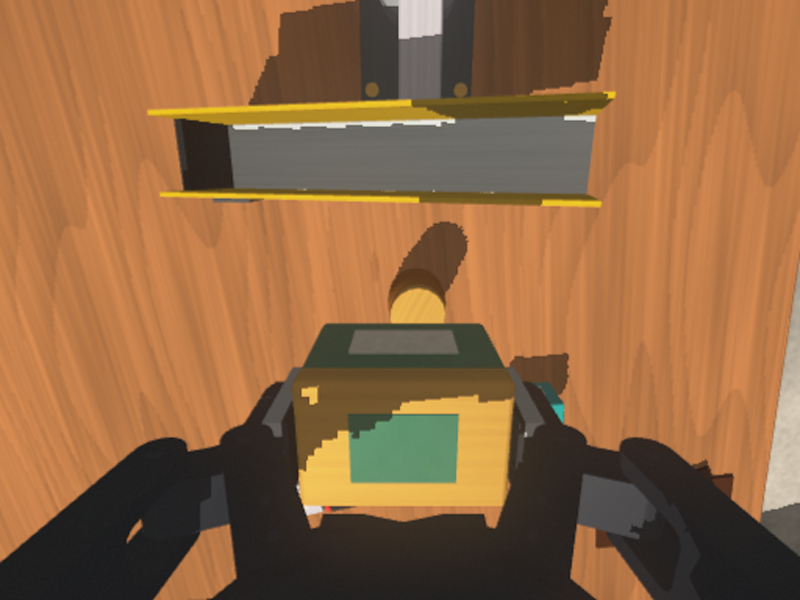

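The wrist view shows the lane from above. The side-top lines run (148,112)→(614,96) and (161,194)→(600,204), the floor's upper edge is at (597,116)–(588,193), the stop is at left (233), and the held tin is below. I fit the lane pose from these points.

```bash
cat > fit.py <<'E'
from h import *
from scipy.optimize import least_squares
z=np.load("w6.npz"); p={k:z[k] for k in("cx","cy","mount")}; p["fovy"]=float(z["fovy"]); s={k:z[k] for k in("tcp_pos","orientation")}
px=(np.array([[148,112.5],[614,96],[161,194.5],[600,204],[597,117],[588,193],[233,190]])+.5)/1.5625-.5
def frame(q):
    ox,oy,yaw,a=q[:4]; x=np.array([np.cos(yaw),np.sin(yaw),0]);y=np.array([-np.sin(yaw),np.cos(yaw),0]);Z=np.array([0,0,1.])
    return np.array([ox,oy,.075]),x*np.cos(a)+Z*np.sin(a),y,Z*np.cos(a)-x*np.sin(a)
def pts(q):
    o,X,Y,Z=frame(q); L=[(q[4],.0255,.072),(.27,.0255,.072),(q[4],-.0255,.072),(.27,-.0255,.072),(.27,.024,0),(.27,-.024,0),(0,-.024,0)]
    return np.array([o+X*a+Y*b+Z*c for a,b,c in L])
def res(q): return np.r_[(proj(p,pts(q),s)-px).ravel(),(q[3]-.28)/.01]
if __name__=="__main__":
    f=least_squares(res,[.42,.0385,-.117,.28,-.005]); print(f.x,np.degrees(f.x[2]),np.round(f.fun,1))
    o,X,Y,Z=frame(f.x); np.save("lane.npy",np.array([o,X,Y,Z]))
    print("tin pt x=.2:",o+X*.2)
E
python3 fit.py
```

```text
[ 0.4204906   0.03830319 -0.11298434  0.28149269 -0.00483543] -6.473526073628367 [ 0.2  0.4  0.4 -0.4 -0.2  0.3  0.4  0.5 -0.7 -0.9 -0.9  0.9  0.5 -1.
  0.1]
tin pt x=.2: [0.61139397 0.01664185 0.13055798]
```

```bash
cat > plan.py <<'E'
from h import *
import sys
o,X,Y,Z=np.load("lane.npy"); xs,h=float(sys.argv[1]),float(sys.argv[2])   # lane x, underside height above floor
s=env.get_state(); r=Rt(s); off=.0138
T=o+X*xs+Z*(h+off); G=R.from_matrix(np.c_[Y,X,-Z])
d=(r.inv()*G).as_rotvec(); print("now",s["clock"],np.round(s["tcp_pos"],4),"F",np.round(s["wrist_force"],1),"gap",round(s["finger_gap"],4))
e=(r.apply([0,1,0])); print("target",np.round(T,4),"shift",np.round(1000*r.inv().apply(T-s["tcp_pos"]),1),"rot",np.round(np.degrees(d)/10,2))
E
python3 plan.py .195 .100; python3 - <<'E'
from fit import *
r=Rt(s)
L=[(a,b,-.0362) for a in(.02,-.02) for b in(-.03,.03)]
q=proj(p,s["tcp_pos"]+r.apply(L),s); print(np.round((q+.5)*1.5625,0))
E
```

```text
now 20.875 [ 0.5475 -0.0596  0.309 ] F [-0.2 -0.6 -3.4] gap 0.0595
target [0.5752 0.0207 0.2385] shift [83.  18.5 70.5] rot [-1.61  0.   -0.  ]
[[291. 378.]
 [519. 377.]
 [301. 504.]
 [509. 504.]]
```

```bash
python3 - <<'E'
from fit import *
im=z["pix"]
for u in (200,225,300,315):
    print(u,[(v,*im[v,u].tolist()) for v in list(range(228,246,1))[::2]+list(range(314,332,2))])
print((proj(p,s["tcp_pos"]+Rt(s).apply([(x,0,w) for x in(.02,-.02) for w in(-.0362,.0138)]),s)).round(1))
E
```

```text
200 [(228, 60, 65, 49), (230, 60, 66, 50), (232, 58, 65, 49), (234, 60, 65, 49), (236, 99, 74, 40), (238, 97, 73, 41), (240, 99, 73, 41), (242, 102, 76, 42), (244, 111, 82, 43), (314, 241, 196, 88), (316, 240, 193, 87), (318, 240, 191, 88), (320, 238, 189, 87), (322, 238, 188, 86), (324, 228, 220, 217), (326, 228, 219, 216), (328, 221, 204, 195), (330, 197, 128, 76)]
225 [(228, 56, 64, 48), (230, 58, 66, 50), (232, 58, 66, 51), (234, 58, 65, 48), (236, 98, 73, 40), (238, 95, 72, 40), (240, 97, 73, 39), (242, 102, 76, 42), (244, 109, 81, 43), (314, 239, 190, 87), (316, 239, 190, 87), (318, 238, 188, 87), (320, 237, 186, 86), (322, 237, 187, 85), (324, 136, 96, 66), (326, 202, 131, 76), (328, 178, 116, 70), (330, 58, 46, 36)]
300 [(228, 60, 67, 50), (230, 60, 68, 51), (232, 61, 67, 50), (234, 62, 67, 50), (236, 98, 74, 40), (238, 97, 73, 40), (240, 99, 74, 41), (242, 101, 76, 40), (244, 110, 82, 43), (314, 233, 181, 83), (316, 233, 179, 82), (318, 233, 180, 83), (320, 230, 176, 81), (322, 231, 177, 81), (324, 195, 127, 74), (326, 195, 127, 75), (328, 175, 115, 70), (330, 57, 47, 37)]
315 [(228, 62, 67, 51), (230, 62, 67, 52), (232, 61, 67, 50), (234, 63, 66, 50), (236, 99, 74, 40), (238, 97, 74, 40), (240, 100, 74, 42), (242, 102, 76, 42), (244, 110, 83, 44), (314, 231, 177, 81), (316, 231, 177, 82), (318, 231, 177, 81), (320, 229, 174, 81), (322, 229, 174, 80), (324, 203, 131, 78), (326, 201, 130, 77), (328, 201, 130, 76), (330, 202, 130, 76)]
[[258.5 241.1]
 [258.3 202.3]
 [258.6 321.8]
 [258.4 263.6]]
```

Emit:
move_arm(targets=[[[30,8,0],[0,0,0],1],[[60,15,0],[-0.8,0,0],1],[[83,18.5,10],[-1.61,0,0],1],[[83,18.5,50],[-1.61,0,0],1],[[83,18.5,70.5],[-1.61,0,0],1]])

```text
clock: 21.5
tcp_pos: [0.5732, 0.0212, 0.2368]
orientation: [0.104, 0.739, 0.66, 0.093]
wrist_force: [0.6, -0.6, -3.4]
finger_gap: 0.0594
grip_force: 39.8
```

Emit:
move_arm(targets=[[[0,0,0],[0,0,0],1],[[0,0,0],[0,0,0],1]])

```text
clock: 21.75
tcp_pos: [0.5764, 0.0207, 0.2398]
orientation: [0.105, 0.739, 0.659, 0.094]
wrist_force: [0.2, -0.9, -1.8]
finger_gap: 0.0594
grip_force: 39.8
```

```bash
python3 plan.py .195 .0; python3 - <<'E'
from h import *
s=env.get_state(); p=env.read_camera("wrist"); print(np.round(s["joint_pos"],2))
cv2.imwrite("pics/w7.png",cv2.resize(p["pixels"][...,::-1],(800,600),interpolation=cv2.INTER_CUBIC))
E
```

```text
now 21.75 [0.5764 0.0207 0.2398] F [ 0.2 -0.9 -1.8] gap 0.0594
target [0.6028 0.0176 0.1424] shift [-1.000e-01 -1.700e+00  1.009e+02] rot [ 0.01  0.   -0.  ]
[-0.1   0.09 -0.26  0.94 -0.    1.58]
```

View pics/w7.png

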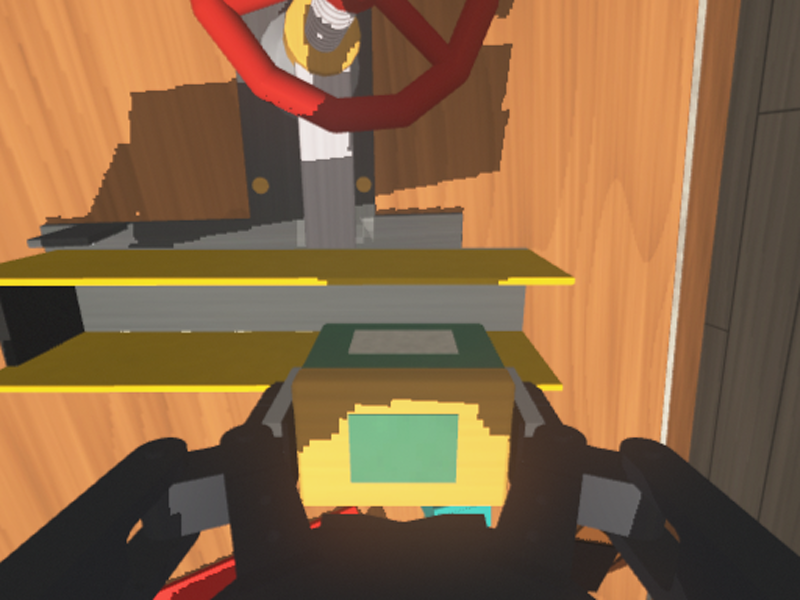

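The wrist view shows the lane sides' top edges at rows 282 and 388, parallel to the tin. I check their centring against the tool.

```bash
python3 - <<'E'
from fit import *
for hh in (.042,.044):
    L=[(x,y,hh) for x in(.0255,-.0255) for y in(-.05,.04)]
    q=proj(p,s["tcp_pos"]+Rt(s).apply(L),s); print(np.round((q+.5)*1.5625,0).tolist())
L=[(x,.0,.042) for x in(.0265,.0245)]; print((proj(p,s["tcp_pos"]+Rt(s).apply(L),s)*1.5625).tolist())
E
```

```text
[[287.0, 284.0], [498.0, 284.0], [296.0, 391.0], [491.0, 391.0]]
[[289.0, 283.0], [497.0, 282.0], [297.0, 389.0], [490.0, 389.0]]
[[403.5403587068586, 280.65833257178696], [403.542454668512, 285.19565523655206]]
```

Centred to within about 0.5 mm, so I lower the tin.

Emit:
move_arm(targets=[[[0,0,30],[0,0,0],1],[[0,0,60],[0,0,0],1],[[0,0,82],[0,0,0],1],[[0,0,94],[0,0,0],1],[[0,0,96],[0,0,0],1]])

```text
clock: 22.42
tcp_pos: [0.6028, 0.0182, 0.1462]
orientation: [0.104, 0.738, 0.66, 0.093]
wrist_force: [0.0, 0.3, -3.0]
finger_gap: 0.0592
grip_force: 39.9
```

Emit:
move_arm(targets=[[[0,0,1],[0,0,0],1],[[0,0,2],[0,0,0],1],[[0,0,2],[0,0,0],1]])

```text
clock: 22.8
tcp_pos: [0.6034, 0.0183, 0.1449]
orientation: [0.105, 0.738, 0.66, 0.094]
wrist_force: [0.7, -0.7, -2.5]
finger_gap: 0.0595
grip_force: 39.9
```

```bash
python3 plan.py .195 .0
```

```text
now 22.8 [0.6034 0.0183 0.1449] F [ 0.7 -0.7 -2.5] gap 0.0595
target [0.6028 0.0176 0.1424] shift [-0.7 -1.1  2.2] rot [ 0. -0.  0.]
```

Emit:
move_arm(targets=[[[0,0,1],[0,0,0],1],[[0,0,2],[0,0,0],1],[[0,0,2],[0,0,0],1]])

```text
clock: 23.18
tcp_pos: [0.6037, 0.0182, 0.1424]
orientation: [0.104, 0.738, 0.66, 0.093]
wrist_force: [0.3, -0.1, -1.7]
finger_gap: 0.0597
grip_force: 40.0
```

Emit:
move_arm(targets=[[[0,0,0.7],[0,0,0],1],[[0,0,1.5],[0,0,0],1],[[0,0,1.5],[0,0,0],1]])

```text
clock: 23.55
tcp_pos: [0.6042, 0.0182, 0.1425]
orientation: [0.105, 0.738, 0.66, 0.094]
wrist_force: [-6.3, 0.4, 8.8]
finger_gap: 0.0597
grip_force: 41.3
```

Emit:
move_arm(targets=[[[0,0,0],[0,0,0],-0.5],[[0,0,0],[0,0,0],-0.6],[[0,0,0],[0,0,0],-0.7],[[0,0,0],[0,0,0],-0.7]])

```text
clock: 24.05
tcp_pos: [0.6041, 0.0181, 0.1407]
orientation: [0.104, 0.738, 0.66, 0.093]
wrist_force: [0.1, -0.5, -0.3]
finger_gap: 0.0724
grip_force: 0.1
```

Emit:
move_arm(targets=[[[0,0,-10],[0,0,0],-0.7],[[0,0,-20],[0,0,0],-0.7],[[0,0,-32],[0,0,0],-0.7],[[0,0,-44],[0,0,0],-0.7],[[0,0,-70],[0,0,0],-0.7]])

```text
clock: 24.68
tcp_pos: [0.5842, 0.0204, 0.2086]
orientation: [0.104, 0.738, 0.66, 0.093]
wrist_force: [0.2, 0.2, -0.6]
finger_gap: 0.0725
grip_force: 0.0
```

Emit:
move_arm(targets=[[[0,0,-40],[0,0,0],-0.7],[[-20,0,-80],[0,0,0],-0.7],[[-60,0,-110],[0,0,0],-0.7],[[-100,0,-110],[0,0,0],-0.7],[[-100,0,-110],[0,0,0],-0.7]])

```text
clock: 25.3
tcp_pos: [0.5433, -0.0779, 0.3155]
orientation: [0.106, 0.739, 0.658, 0.094]
wrist_force: [-1.2, 0.9, -0.5]
finger_gap: 0.0729
grip_force: 0.0
```

```bash
python3 - <<'E'
from h import *
s=env.get_state(); print(s["clock"],s["tcp_pos"],s["wrist_force"])
o,X,Y,Z=np.load("lane.npy")
for c in ["scene","top","wrist"]:
    s=env.get_state(); p=env.read_camera(c)
    for t in ["tin_green","handle_mid"]:
        print(c,t,[(np.round(d["centre"],4).tolist(),round(d["confidence"],2)) for d in env.landmark_of(t,p)][:3])
    if c=="scene": a=cv2.resize(p["pixels"][150:300,150:350,::-1],(400,300),interpolation=cv2.INTER_CUBIC)
    if c=="wrist": b=cv2.resize(p["pixels"][...,::-1],(400,300),interpolation=cv2.INTER_CUBIC)
print("expect",o+X*.03)
cv2.imwrite("pics/f8.png",np.hstack([a,b]))
E
```

```text
25.3 [ 0.54332772 -0.07792868  0.31547793] [-1.19763441  0.9235166  -0.48300527]
scene tin_green [([0.6656, -0.2453, -0.0012], 0.95), ([0.6561, -0.4002, -0.0025], 0.6), ([0.4497, 0.0347, 0.0853], 0.44)]
scene handle_mid [([0.5452, 0.1976, 0.2334], 0.45), ([0.4466, 0.0335, 0.0838], 0.25)]
top tin_green [([0.6591, -0.3996, 0.0025], 0.68), ([0.6664, -0.2492, -0.0003], 0.52), ([0.4504, 0.0348, 0.0849], 0.51)]
top handle_mid [([0.551, 0.1992, 0.2287], 0.6), ([0.4684, -0.3136, 0.0038], 0.56)]
wrist tin_green [([0.6672, -0.2488, 0.0018], 0.96), ([0.656, -0.3951, -0.0009], 0.69), ([0.4498, 0.0314, 0.0819], 0.58)]
wrist handle_mid [([0.5577, -0.107, -0.0029], 0.58)]
expect [0.44912611 0.03505399 0.0833337 ]
```

View pics/f8.png

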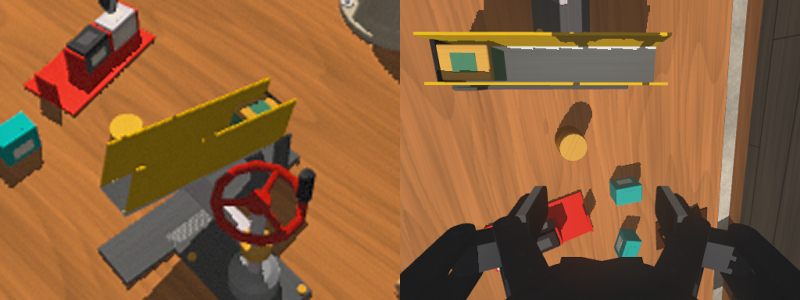

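The tin lies upright at the lower stop (463,62 in the right-hand picture). The measured position (0.450, 0.034, 0.084) matches the expected home within 2 mm. The handle is still where I left it, and the jar and other tins have not moved.

```bash
python3 -c "
from workcell import env; print(env.hand_in())"
```

```text
the job is handed in; nothing more can be done
None
```

The job is handed in: I wound the wheel to its stop, backed it off about a quarter turn and let go, and the green tin now rests upright against the lane's lower stop; the other tins, jar and mallet were left alone.

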